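# Clamp a gas bottle, find its cap's thread hand and hold the cap lifted off

## Task

Open the gas bottle that stands in the bench clamp: first crank the clamp's handle clockwise, as seen from the handle's side, until the jaw grips the bottle firmly, so that the bottle cannot turn with its cap. Bottles for flammable gas have left-hand threads and the others right-hand, and nothing on the outside tells them apart, so try the cap one way and then the other, and unscrew it the way it gives. The job ends with the robot still holding the cap, upright and lifted well clear of the bottle, 4 cm or more above where it sat, while the bottle stays clamped; leave the spare bottle, the small carton and the gauze pad where they are.

Things in the scene. Friction and masses are not known exactly. Their poses are not given: they have to be found in the camera images.
- clamp_seat (a point): Table-top point under the clamped bottle's axis; the clamp is bolted down, its place and yaw vary. x axis along the clamp: crank at its -x end, fixed saddle jaw at +x (26 to 74 mm away, 104 mm wide and tall). The moving jaw (100 mm wide, 36 to 102 mm above the table) slides to +x on two rods (47 mm to either side, 26 mm high). The screw bracket, 90 mm tall, ends 124 mm towards -x. z up.
- clamp_jaw: Moving jaw of the clamp, grey with a black rubber pad, 100 mm wide. Its origin coincides with clamp_seat when fully open and moves along the clamp's +x by 3.5 mm per rad of crank; fully open, the pad stands 9.5 mm short of a bottle seated in the saddle.
- clamp_crank (a joint): Crank angle, rad: 0 open (starts at 0 to 0.7), grows as the jaw closes (clockwise seen from the crank end, along the clamp's +x), stop at 4.4. Turns about crank_axis with 0.25 N m of drag (6 N at the knob); the pad meets the bottle near 2.7 rad, then it stiffens: 10 to 15 N at the knob is firm (over 20 N on the bottle). The screw holds by itself when let go.
- crank_axis (a point): Point on the crank's axis, 70 mm above the table, 162 mm from the seat towards the clamp's -x, level with the knob's middle. x along the screw to the bottle, z up. At crank angle q the knob's middle is 45 mm from here in the direction y*cos(q-0.2) + z*sin(q-0.2): it starts on the +y side about level, goes over the top and down on the -y side.
- knob_mid (a point): Middle of the crank's black knob, a bar of 18 mm diameter and 40 mm length that sticks out level along the clamp's -x from the crank arm (arm 21 to 30 mm from this point, on the bottle's side). The knob spins freely on its pin, so it can be held from above, fingers closing across the clamp's axis, and carried round without turning the gripper. Its y and z axes spin with it.
- bottle_1: Upright bare-aluminium gas bottle, 74 mm diameter, 150 mm tall to its shoulder's top (195 mm with cap), 0.6 to 1.2 kg. Of two bottles alike outside one stands in the clamp (within 10 mm of clamp_seat), the other is the spare; which is which changes. One has a right-hand thread, the other a left-hand one. Origin: centre of the foot, z up, yaw arbitrary. Unclamped, it turns along with its cap.
- cap_1_mid (a point): Centre (half-way up) of the black fluted screw cap of bottle_1: upright cylinder, 52 mm diameter, 44 mm tall, 90 g; seated, this point is 172.5 mm above the bottle's foot. z up; the yaw turns with the cap and equals its bottle's while screwed tight. Loosens counter-clockwise from above if right-handed, clockwise if left-handed. Grip its upper 28 mm across any diameter, with 40 N or more.
- bottle_2: The other bottle: same look, size and axes as bottle_1, opposite thread hand. Thread of both: short, coarse, two lugs. The loosening way the cap drags at about 0.4 N m, lifts straight off once turned 1.0 rad or more, and meets a stop at 1.5 rad; it hardly rises by itself and cannot be pulled off before. The other way it is tight at once (under 0.15 rad at 1 N m).
- cap_2_mid (a point): Centre (half-way up) of the black fluted screw cap of bottle_2: upright cylinder, 52 mm diameter, 44 mm tall, 90 g; seated, this point is 172.5 mm above the bottle's foot. z up; the yaw turns with the cap and equals its bottle's while screwed tight. Loosens counter-clockwise from above if right-handed, clockwise if left-handed. Grip its upper 28 mm across any diameter, with 40 N or more.
- gauze_a: Folded white gauze pad, 80 x 80 x 12 mm, a loose bystander on the table near the crank. Origin: centre of its underside.
- lancets: Small printed carton, 86 x 54 x 40 mm, a bystander. Origin: centre of its underside.
Not all that is in view belongs to the job. Leave any blue look-alike of the bottle_1 alone.

How it is judged:
On the way, in this order (a step that is already met when the one before it is completed fails the run):
1. the clamp's jaw presses firmly (over 20 N) on the bottle standing in the clamp (((horizontal distance between bottle_1 and clamp_seat below 0.02 m and contact force between clamp_jaw and bottle_1 above 20 N) or (horizontal distance between bottle_2 and clamp_seat below 0.02 m and contact force between clamp_jaw and bottle_2 above 20 N))), for 0.3 s.
2. the clamped bottle's cap has been unscrewed: turned over 0.6 rad on its bottle, still on the neck, the bottle clamped (over 10 N) (((horizontal distance between bottle_1 and clamp_seat below 0.02 m and contact force between clamp_jaw and bottle_1 above 10 N and angle between the x axis of cap_1_mid and the x axis of bottle_1, either way round above 0.6 rad and z of cap_1_mid in the frame of bottle_1 below 0.182 m) or (horizontal distance between bottle_2 and clamp_seat below 0.02 m and contact force between clamp_jaw and bottle_2 above 10 N and angle between the x axis of cap_2_mid and the x axis of bottle_2, either way round above 0.6 rad and z of cap_2_mid in the frame of bottle_2 below 0.182 m))), for 0.1 s.
At the end, for the whole second after the job is handed in: The bottle in the clamp stands upright (within 0.1 rad) on the table within 20 mm of the seat with the jaw pressing on it by more than 10 N; its cap is held between the fingers (more than 2 N), upright within 0.3 rad, at least 35 mm above where it was seated, and touches neither bottle nor clamp (((horizontal distance between bottle_1 and clamp_seat below 0.02 m and contact force between clamp_jaw and bottle_1 above 10 N and angle between bottle_1's own z axis and vertical below 0.1 rad and height (world z) of bottle_1 below 0.01 m and z of cap_1_mid in the frame of bottle_1 above 0.2075 m and angle between cap_1_mid's own z axis and vertical below 0.3 rad and contact force between the fingers and cap_1 above 2 N and contact force between cap_1 and bottle_1 below 0.2 N and contact force between cap_1 and clamp_jaw below 0.2 N and height (world z) of cap_1_mid above 0.2 m) or (horizontal distance between bottle_2 and clamp_seat below 0.02 m and contact force between clamp_jaw and bottle_2 above 10 N and angle between bottle_2's own z axis and vertical below 0.1 rad and height (world z) of bottle_2 below 0.01 m and z of cap_2_mid in the frame of bottle_2 above 0.2075 m and angle between cap_2_mid's own z axis and vertical below 0.3 rad and contact force between the fingers and cap_2 above 2 N and contact force between cap_2 and bottle_2 below 0.2 N and contact force between cap_2 and clamp_jaw below 0.2 N and height (world z) of cap_2_mid above 0.2 m))); the arm keeps its last pose, push and grip.
It fails at once if a bottle (the clamped one or the spare) is moved by more than 30 mm (distance of any of bottle_1, bottle_2 from where it was at the start of the episode above 0.03 m).
It fails at once if the carton or the gauze pad is moved by more than 30 mm (distance of any of gauze_a, lancets from where it was at the start of the episode above 0.03 m).
It also fails if it takes over 58 s, if anything falls off the work surface, if the arm or the gripper's body presses on something with over 40 N, if the wrist force passes 120 N, or if a joint passes its speed limit or range.

## Robot

A 6-joint arm with a two-finger parallel gripper is mounted at the origin on a cart in front of the work surface, level with it; the furniture and walls round the work are solid. World frame = base frame: x ahead of the robot, y to its left, z up, the work surface at z = 0. Lengths are in m, angles in rad, forces in N, time in s.
With the tool pointing down it reaches from about 0.325 to 0.775 m from the base axis. Payload 5.5 kg.
Tool frame: the origin (TCP) lies on the centre line of the jaws, within the pads' length; the fingertips stand 11 mm ahead of it and the grasp point (between the pads) lies 8 mm behind it (env.finger_overhang is the distance from the TCP to the fingertips, in m); z points along the fingers, y is the direction in which the jaws open and shut (so a half turn about z gives the same grasp; the last joint's range is limited). The gripper opens to 88 mm and grips with 3 to 60 N. Pads are 20 mm wide; open, the fingers measure 115 mm over their backs; the gripper's body (75 mm by 178 mm) begins 61 mm behind the grasp point.
Start: joints at [1.097, 0.091, 1.231, -0, 1.82, -0.057], TCP at [0.243, 0.549, 0.234] pointing down, gripper open.
Joint ranges: [-2.87, 2.87], [-0.86, 2.18], [0.17, 2.46], [-1.51, 4.65], [0.06, 2.69], [-2.65, 2.65]. Speed limits (rad/s): [2.57, 2.57, 3.01, 3.14, 3.14, 3.14].

## Interface

Orientations are given as a rotation vector (axis times angle).
In Python, from plant import env, read_camera, camera_params gives the robot as it stands. The module is installed in compiled form; this text tells all that it offers.
- The arm moves only by the tool drive_tool, never from a script. Its argument "series" is a list that holds one entry, the list of rows, each a list of 5 numbers: the shift along the world's x, y, z in cm, then the turn about the world's z in rad, then the finger opening in cm, from 0 to 8.78. A call has 1 to 10 rows; each row is the pose to reach, as a shift and turn from the pose commanded when the call began; what a row does not reach only later rows make up. A row lasts 1/8 s, in which the tool goes at most 62.5 mm and 10.7 degrees, less where a joint would pass 70% of its speed; a pose out of reach is approached as far as the arm can. A call with a gripper value outside its range is refused whole. The fingers move at their own pace and stop on an object; "force" is the grip in N (left out, the last holds). Time passes only in rows, so rows that repeat a pose let the fingers close. It gives the time, the measured TCP pose, the force and the opening at its end, in the units of the state.
- env.get_obs(): the state, without advancing time (a new reading comes with each control period).
- read_camera(name): name is "side" or "top"; returns the picture (400x640x3 uint8, blue, green, red); there is no depth.
- camera_params(name): a dict with "intrinsics" (3x3 intrinsics, pixels), "R" (3x3) and "t" (3): a world point X has camera coordinates R X + t. Camera axes: x right, y down, z forward; pixel columns grow to the right and rows downward; lengths in m; the calibration is good to about 2 mm. A picture is of the moment at which its call begins. camera_params takes no time and is no camera call.
- env.job_done(): hands the job in, once; it reports no verdict.
The state is a dict: "time": time; "q": joint angles; "qd": joint speeds; "joint_torque": joint torques, N m; "tcp_pos": TCP position; "eef_rot": TCP orientation; "ft_force": force on the tool from outside, world axes, zero at the start; "torque": the same for the moment, N m; "opening": finger opening in m.
Only numpy, scipy, OpenCV 4.12 (cv2) and the standard library are available. Lean on these libraries where they do the work, as an engineer would, in place of code of your own. Each camera call takes 0.05 s, during which the arm holds its last target.

## Working session

There is one attempt and no reset: what is moved stays moved. The work goes in short steps, Python scripts to look and compute and a tool call to move; the robot and the scene stay as the last step left them, time stands still between calls to the robot, and variables do not carry over. Pictures are saved under pics/ and viewed, and the job is handed in when it is done.

Besides the shell and the picture viewer there is one more tool, called after ">>>" as name([rows], argument=value, ...), one row to a line, values as JSON. drive_tool: Moves the arm, as the interface text tells. Its arguments: {"type":"object","properties":{"series":{"type":"array"},"force":{"type":"number"}},"required":["series"]}

```bash
mkdir -p pics; python3 - <<'E'
from plant import env, read_camera, camera_params
import cv2,numpy as np
for n in("side","top"):
    cv2.imwrite(f"pics/{n}0.png",read_camera(n))
    p=camera_params(n);print(n,np.round(p["intrinsics"],1).tolist(),np.round(p["R"],3).tolist(),np.round(p["t"],3).tolist(), (-p["R"].T@p["t"]).round(3))
o=env.get_obs();print(o["time"],o["tcp_pos"],o["eef_rot"],o["opening"],env.finger_overhang)
E
```

```text
side [[512.1, 0.0, 315.6], [0.0, 512.1, 200.2], [0.0, 0.0, 1.0]] [[0.999, 0.043, 0.01], [0.026, -0.385, -0.922], [-0.036, 0.922, -0.386]] [-0.491, 0.04, 1.369] [ 0.539 -1.225  0.571]
top [[360.8, 0.0, 321.8], [0.0, 360.8, 210.1], [0.0, 0.0, 1.0]] [[0.043, -0.999, -0.006], [-0.977, -0.041, -0.21], [0.21, 0.015, -0.978]] [-0.193, 0.502, 0.879] [ 0.314 -0.185  0.964]
0.1 [0.24278241 0.54841588 0.23263746] [-6.49854528e-01 -3.07320277e+00  2.66202117e-03] 0.08778157393152103 0.011
```

View pics/side0.png

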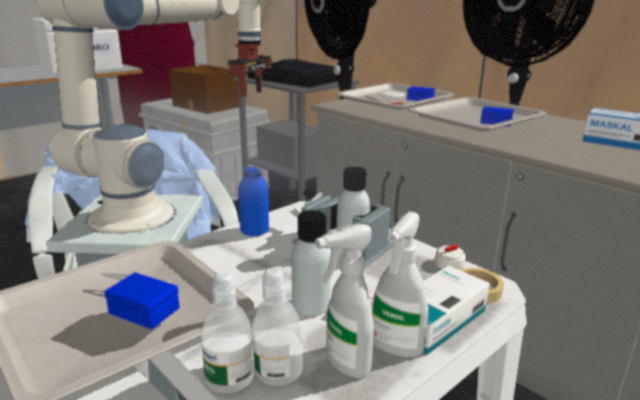

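View pics/top0.png

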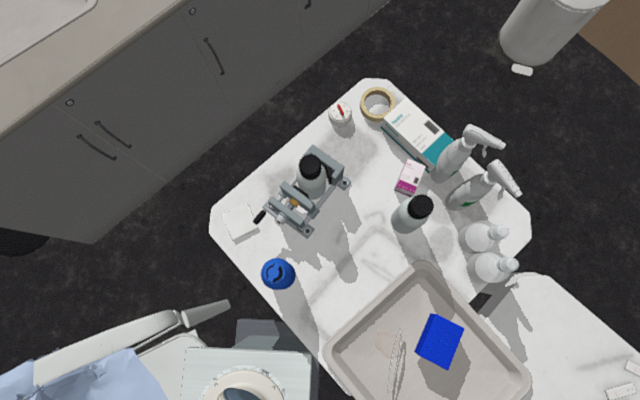

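```bash
cat > h.py <<'E'
import cv2,numpy as np
from plant import env, read_camera, camera_params
def ray(n,u,v):
    p=camera_params(n);d=p["R"].T@np.linalg.solve(p["intrinsics"],[u,v,1.]);return -p["R"].T@p["t"],d
def atz(n,u,v,z):
    c,d=ray(n,u,v);return c+d*(z-c[2])/d[2]
def proj(n,X):
    p=camera_params(n);y=p["intrinsics"]@(p["R"]@np.asarray(X,float)+p["t"]);return y[:2]/y[2]
def tri(u1,u2):
    A=[];b=[]
    for n,(u,v) in(("top",u1),("side",u2)):
        c,d=ray(n,u,v);d/=np.linalg.norm(d);P=np.eye(3)-np.outer(d,d);A.append(P);b.append(P@c)
    return np.linalg.lstsq(np.vstack(A),np.hstack(b),rcond=None)[0]
def crop(img,u0,v0,u1,v1,s,fn):
    cv2.imwrite(fn,cv2.resize(img[v0:v1,u0:u1],None,fx=s,fy=s,interpolation=cv2.INTER_CUBIC))
E
python3 - <<'E'
from h import *
t=cv2.imread("pics/top0.png");s=cv2.imread("pics/side0.png")
crop(t,210,130,370,250,5,"pics/t0c.png");crop(s,230,150,410,285,4,"pics/s0c.png")
print(proj("top",[0.243,.549,.234]),proj("side",[.243,.549,.234]))
E
```

```text
[-50.55571028 308.21007648] [251.36351107  90.35800815]
```

View pics/t0c.png

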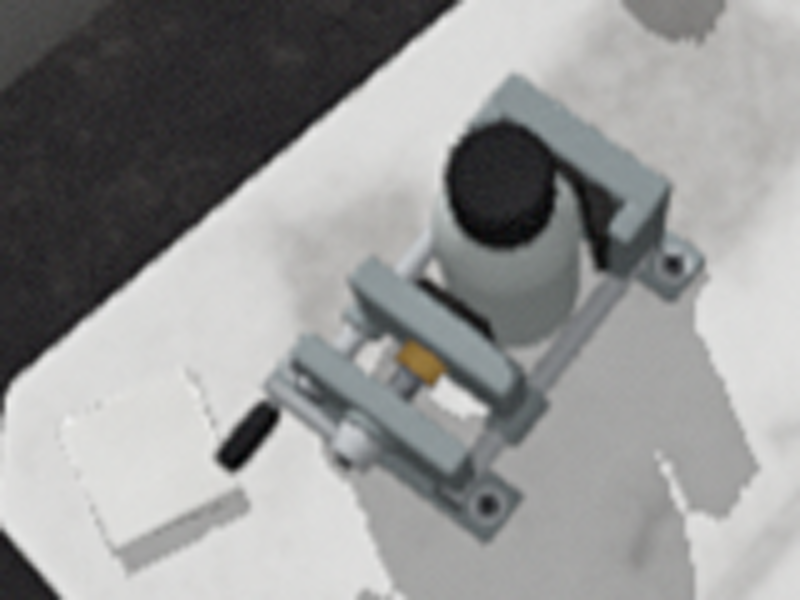

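View pics/s0c.png

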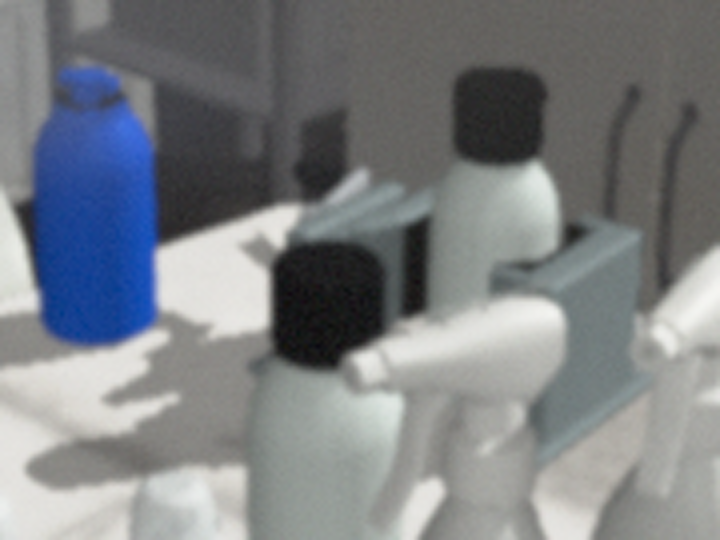

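```bash
python3 - <<'E'
from h import *
from scipy.optimize import least_squares
P=lambda a,b:(210+a/5,130+b/5)
print("cap",atz("top",*P(500,178),.1945))
print("cap2side check",proj("side",atz("top",*P(500,178),.1945)))
obs=[((74,52,104),P(513,75)),((74,-52,104),P(672,185))]
A=atz("top",*obs[0][1],.104);B=atz("top",*obs[1][1],.104);print(A,B,np.linalg.norm(A-B))
y=(A-B);yaw=np.arctan2(-y[0],y[1]);print("yaw",yaw)
x=np.array([np.cos(yaw),np.sin(yaw),0]);yy=np.array([-np.sin(yaw),np.cos(yaw),0])
seat=(A+B)/2-x*.074;seat[2]=0;print("seat",seat)
for q in(0,.35,.7):
    ca=seat-.162*x;ca[2]=.07
    k=ca+.045*(yy*np.cos(q-.2)+np.array([0,0,1])*np.sin(q-.2));print(q,k,proj("top",k),proj("side",k))
print("knob px",P(248,437))
k=tri(P(248,437),(310,187.5));print("knob tri",k)
E
```

```text
cap [ 0.58010837 -0.14255771  0.1945    ]
cap2side check [353.31649824 169.1506949 ]
[ 0.66647274 -0.14137076  0.104     ] [ 0.61124782 -0.22367456  0.104     ] 0.09911462357620666
yaw -0.5909888483902479
seat [ 0.57741141 -0.14129116  0.        ]
0 [ 0.46746163 -0.01440492  0.06105988] [259.43200511 223.13401616] [306.14017727 200.82592194]
0.35 [ 0.46767988 -0.01407965  0.07672472] [258.21183289 221.94658417] [306.24897462 195.13006745]
0.7 [ 0.46489202 -0.01823449  0.09157415] [258.72729936 222.05651982] [305.07031428 190.2996087 ]
knob px (259.6, 217.4)
knob tri [ 0.47627327 -0.02088662  0.10023996]
```

```bash
python3 - <<'E'
from h import *
t=cv2.imread("pics/top0.png");s=cv2.imread("pics/side0.png")
crop(t,245,185,305,240,12,"pics/t0d.png");crop(s,285,165,365,225,9,"pics/s0d.png")
E
```

```text
(no output)
```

View pics/t0d.png

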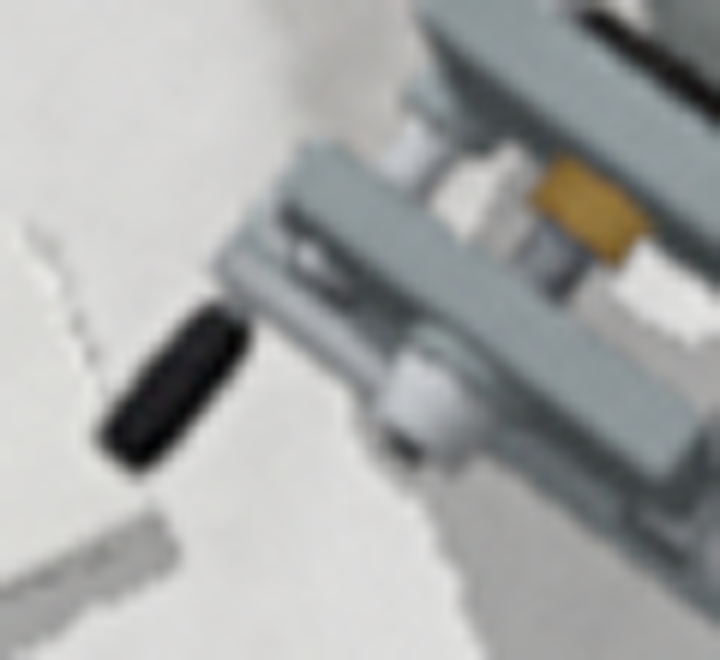

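View pics/s0d.png

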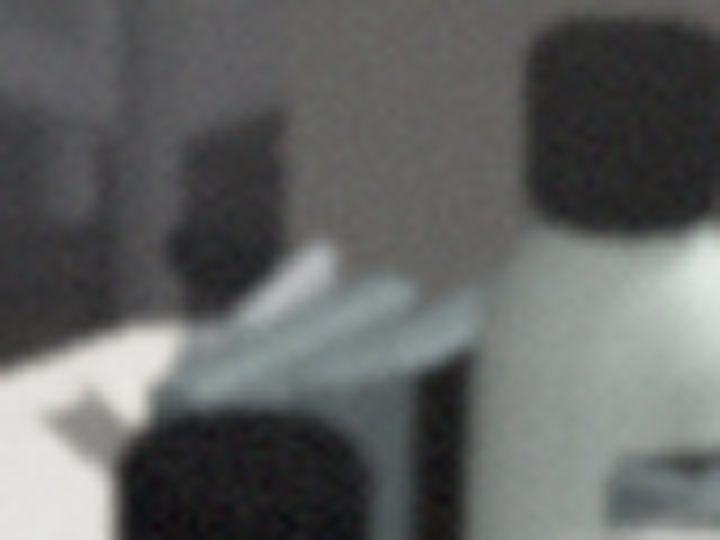

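```bash
cat > fit.py <<'E'
from h import *
from scipy.optimize import least_squares
def fr(p):
    x=np.array([np.cos(p[2]),np.sin(p[2]),0]);y=np.array([-x[1],x[0],0]);return np.array([p[0],p[1],0]),x,y
def W(p,a):
    s,x,y=fr(p);return s+x*a[0]/1e3+y*a[1]/1e3+np.array([0,0,a[2]/1e3])
def knob(p,dx=0):
    q=p[3]-.2;return W(p,(-162+dx,45*np.cos(q),70+45*np.sin(q)))
P=lambda a,b:(210+a/5,130+b/5); D=lambda a,b:(245+a/12,185+b/12)
def S(a,b): return(230+a/4,150+b/4)
if __name__=="__main__":
    o=[("top",(74,52,104),P(513,73)),("top",(74,-52,104),P(673,184)),("top",(-138,0,70),D(425,395)),
       ("top",-20,D(127,455)),("top",20,D(230,322)),("side",0,(285+225/9,165+250/9)),("side",(74,-52,104),S(535,285)),("side",(74,52,104),S(640,235))]
    def res(p):
        r=[]
        for n,a,u in o:
            w=1 if n=="top" else .4
            X=knob(p,a) if np.isscalar(a) else W(p,a)
            r.append((proj(n,X)-u)*w)
        return np.ravel(r)
    f=least_squares(res,[.577,-.141,-.59,.4],loss="soft_l1");p=f.x
    print(p.round(4));print(res(p).reshape(-1,2).round(1));print("knob",knob(p))
    np.save("p.npy",p)
E
python3 fit.py
```

```text
[ 0.5833 -0.1448 -0.6173  0.5423]
[[ 1.7 -2.2]
 [ 2.4 -0.6]
 [-1.5  4.1]
 [-1.9  1.5]
 [-0.2  0.1]
 [-0.3 -0.1]
 [ 1.9  0.7]
 [ 1.2 -0.3]]
knob [ 0.47576045 -0.01647423  0.08510422]
```

```bash
cat > ov.py <<'E'
from fit import *
def draw(img,n,p,u0,v0,s,jaw=None):
    def ln(pts,c,close=True):
        q=np.array([(proj(n,X)-(u0,v0)+.5)*s for X in pts]).round().astype(int)
        cv2.polylines(img,[q],close,c,1,cv2.LINE_AA)
    def box(x0,x1,y0,y1,z0,z1,c):
        for z in(z0,z1): ln([W(p,(x0,y0,z)),W(p,(x1,y0,z)),W(p,(x1,y1,z)),W(p,(x0,y1,z))],c)
    box(26,74,-52,52,0,104,(0,0,255))
    box(-124,-110,-52,52,0,90,(0,200,0))
    q=p[3]
    ln([knob(p,-20),knob(p,20)],(255,255,0));ln([W(p,(-162,0,70)),W(p,(-100,0,70))],(255,0,255))
    ln([W(p,(-137,0,70)),knob(p,25)],(0,255,255))
    th=np.linspace(0,6.28,30)
    for z,r in((150,20),(194.5,26)): ln([W(p,(r*np.cos(t),r*np.sin(t),z)) for t in th],(0,128,255))
    j=3.5*q; box(j-60,j-46.5,-50,50,36,102,(255,0,0))
if __name__=="__main__":
    import sys
    p=np.load("p.npy") if len(sys.argv)<2 else np.array(list(map(float,sys.argv[1].split(","))))
    for n,f,c in(("top","pics/top0.png",(240,130,365,240,6)),("side","pics/side0.png",(285,150,410,250,6))):
        im=cv2.imread(f);crop(im,*c,"/tmp/a.png");im=cv2.imread("/tmp/a.png");draw(im,n,p,c[0],c[1],c[4]);cv2.imwrite(f"pics/ov_{n}.png",im)
E
python3 ov.py
```

```text
(no output)
```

View pics/ov_top.png

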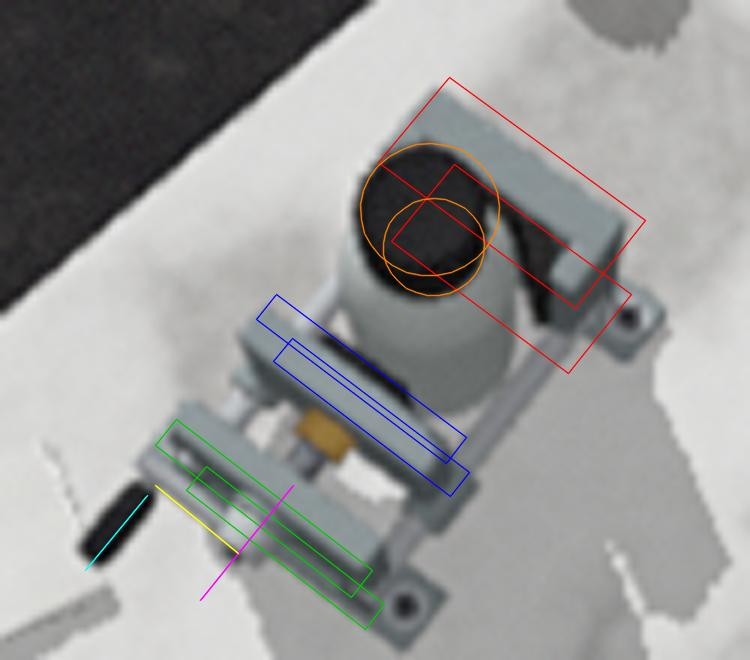

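View pics/ov_side.png

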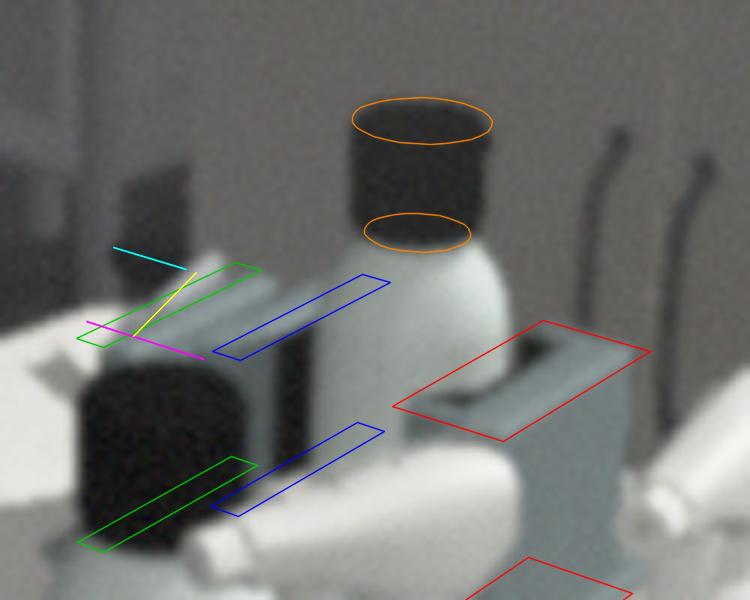

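```bash
python3 - <<'E'
from h import *
s=cv2.imread("pics/side0.png");crop(s,200,0,310,110,7,"pics/s0g.png")
from scipy.spatial.transform import Rotation as R
o=env.get_obs();Rm=R.from_rotvec(o["eef_rot"]).as_matrix();t=np.array(o["tcp_pos"]);print(Rm.round(3))
for a in([0,0,.011],[0,.0575,.011],[0,-.0575,.011],[0,.089,-.069],[0,-.089,-.069],[0,0,-.069]):
    print(a,((proj("side",t+Rm@a)-(200,0)+.5)*7).round())
E
```

```text
[[-0.914  0.405 -0.001]
 [ 0.405  0.914 -0.002]
 [ 0.    -0.002 -1.   ]]
[0, 0, 0.011] [363. 661.]
[0, 0.0575, 0.011] [425. 642.]
[0, -0.0575, 0.011] [298. 681.]
[0, 0.089, -0.069] [453. 474.]
[0, -0.089, -0.069] [253. 522.]
[0, 0, -0.069] [357. 497.]
```

View pics/s0g.png

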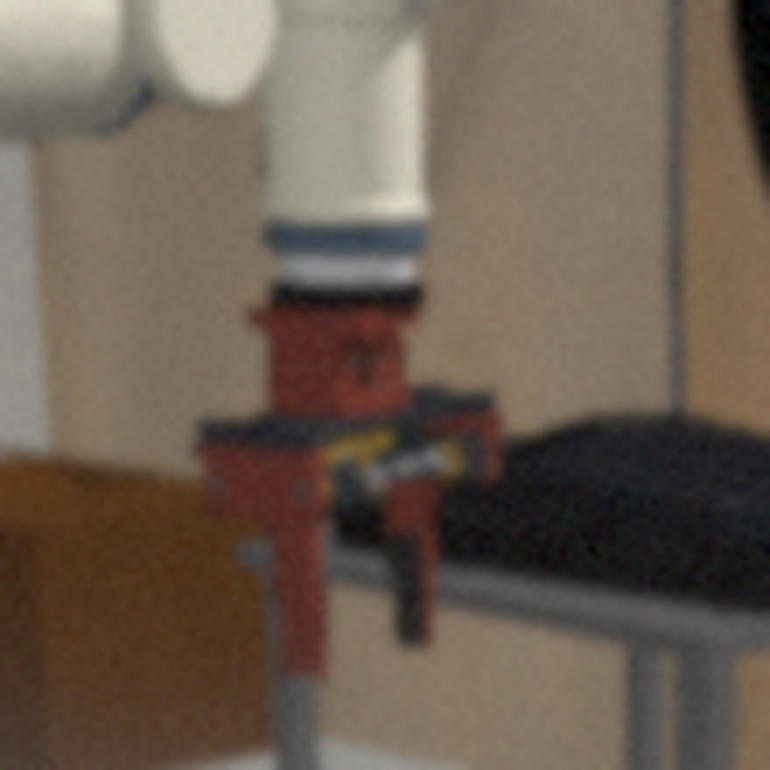

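```bash
cat > fit2.py <<'E'
from fit import *
T=lambda a,b:(240+a/6-.5,130+b/6-.5); Sd=lambda a,b:(285+a/6-.5,150+b/6-.5)
o=[("top",(72,50,104),T(440,90),1),("top",(72,-50,104),T(622,220),1),
   ("top",-20,T(93,552),1),("top",20,T(145,490),1),
   ("side",(74,-52,104),Sd(502,438),.5),("side",(72,50,104),Sd(637,350),.5),
   ("side",0,(310,192.8),.3),
   ("top","pad",T(368,367),.6)]
def res(p):
    r=[]
    for n,a,u,w in o:
        X=W(p,(-46.5+3.5*p[3],0,100)) if a=="pad" else knob(p,a) if np.isscalar(a) else W(p,a)
        r.append((proj(n,X)-u)*w)
    return np.ravel(r)
f=least_squares(res,[.577,-.141,-.59,.4],loss="soft_l1");p=f.x
print(p.round(4));print(res(p).reshape(-1,2).round(1));print("knob",knob(p));np.save("p.npy",p)
E
python3 fit2.py; python3 ov.py
```

```text
[ 0.584  -0.1426 -0.6165  0.5697]
[[ 0.7 -1.4]
 [ 1.8 -0.1]
 [-2.1  2.7]
 [-0.4  0.5]
 [ 0.3  0.1]
 [ 0.6 -0.1]
 [-0.1 -0.3]
 [-0.2 -0.3]]
knob [ 0.47613279 -0.01473257  0.08626113]
```

View pics/ov_top.png

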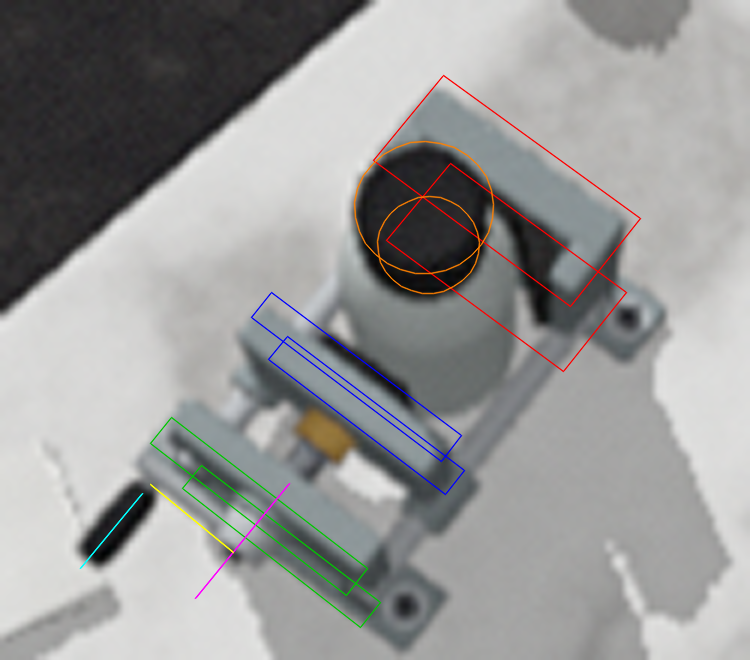

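View pics/ov_side.png

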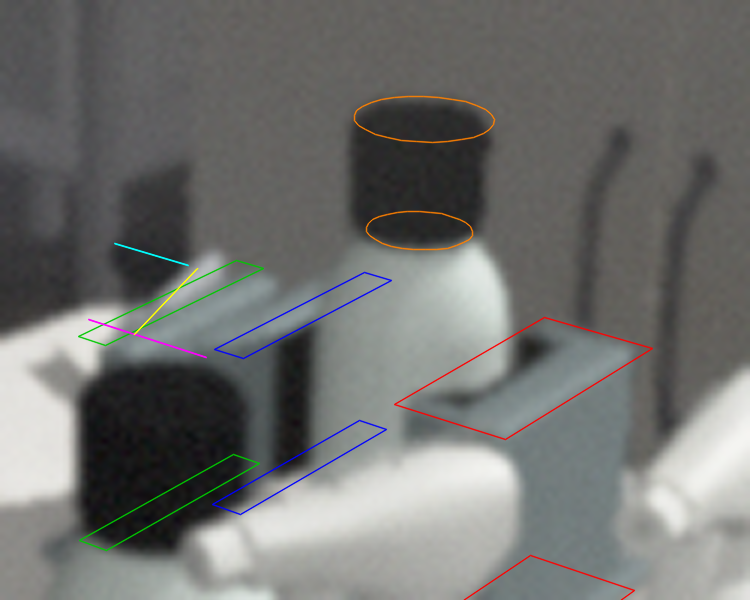

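```bash
python3 - <<'E'
from fit import *
for z in(.07,.079,.086): print(z,atz("top",259.7,217.3,z),proj("side",atz("top",259.7,217.3,z)))
print("blue",atz("top",278,272,.19),"spare",atz("top",420,206,.1945))
for c in((222,208),(250,215),(262,238),(234,243)): print("gauze",atz("top",*c,.012))
print("carton",atz("top",408,180,.04))
print(env.get_obs()["time"])
E
```

```text
0.07 [ 0.48088952 -0.01558325  0.07      ] [311.36265636 197.91618942]
0.079 [ 0.479212   -0.01729193  0.079     ] [310.69441985 194.89143543]
0.086 [ 0.47790726 -0.01862092  0.086     ] [310.17113626 192.52280675]
blue [ 0.34251979 -0.08648271  0.19      ] spare [ 0.49747494 -0.38707986  0.1945    ]
gauze [0.5129683 0.0995004 0.012    ]
gauze [0.49689287 0.02206061 0.012     ]
gauze [ 0.43609151 -0.01513377  0.012     ]
gauze [0.41963951 0.05803316 0.012     ]
carton [ 0.60400425 -0.39673566  0.04      ]
0.1
```

>>> drive_tool([
  [[2, -5, 2, 0, 4.4], [4.5, -10.5, 2, 0, 4.4], [7, -16.5, 2, 0, 4.4], [9.5, -22.5, 2, 0, 4.4], [12, -28.5, 2, 0, 4.4], [14.5, -34.5, 0, 0, 4.4], [17, -40.5, -1, 0, 4.4], [19.5, -46.5, -3, 0, 4.4], [22, -52.5, -6, 0, 4.4], [23.6, -56.5, -9, 0, 4.4]],
])

```text
time: 1.35
tcp_pos: [0.4731, -0.0026, 0.1533]
eef_rot: [0.651, 3.072, 0.0]
ft_force: [0.9, 0.4, 0.4]
opening: 0.0442
```

```bash
python3 - <<'E'
from h import *
t=read_camera("top");s=read_camera("side");cv2.imwrite("pics/top1.png",t);cv2.imwrite("pics/side1.png",s)
crop(t,230,170,330,290,5,"pics/t1.png");crop(s,230,100,380,220,5,"pics/s1.png")
o=env.get_obs();print(o["time"],o["tcp_pos"],o["ft_force"],o["opening"]);print("blue",tri((278,272),(252,169)))
E
```

```text
1.45 [ 0.47139896 -0.0048015   0.14869757] [0.66110577 1.11068645 0.09722927] 0.043912663605319376
blue [ 0.34305162 -0.0837971   0.16857122]
```

View pics/t1.png

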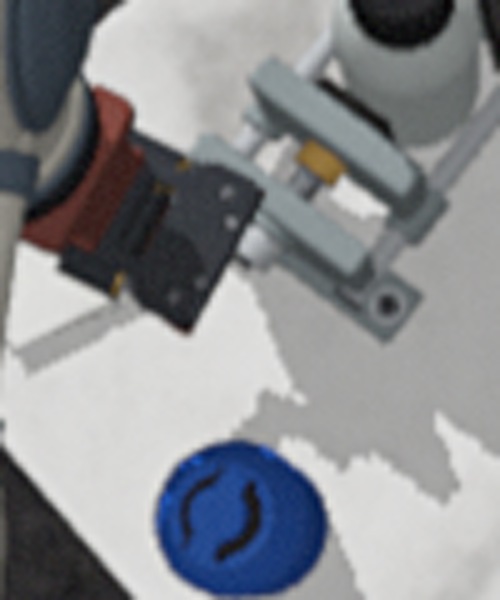

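View pics/s1.png

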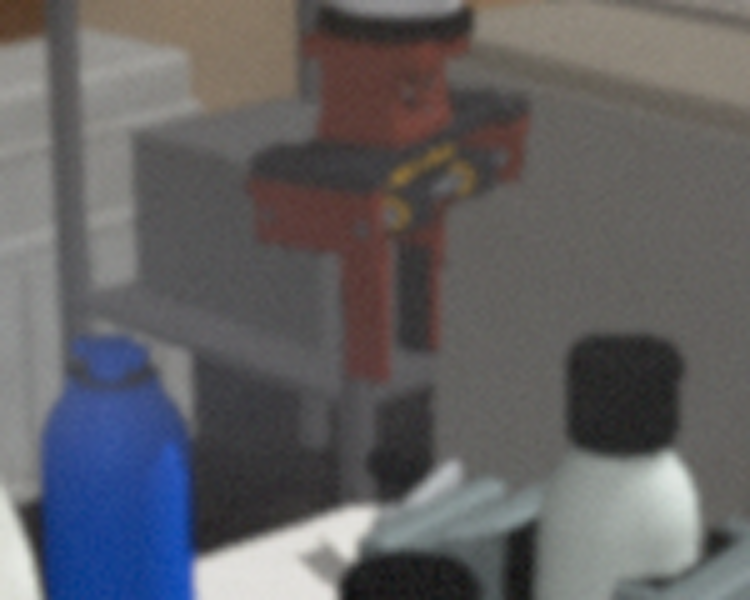

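>>> drive_tool([
  [[-0.1, -0.2, 0, 0, 4.4], [-0.1, -0.2, -2, 0, 4.4], [-0.1, -0.2, -4, 0, 4.4], [-0.1, -0.2, -6, 0, 4.4], [-0.1, -0.2, -6, 0, 4.4]],
])

```text
time: 2.08
tcp_pos: [0.47, -0.002, 0.0909]
eef_rot: [-0.648, -3.07, 0.001]
ft_force: [-0.0, -0.1, 0.2]
opening: 0.0438
```

```bash
python3 - <<'E'
from h import *
t=read_camera("top");s=read_camera("side");cv2.imwrite("pics/top2.png",t)
crop(s,270,120,370,220,6,"pics/s2.png")
o=env.get_obs();print(o["time"],o["tcp_pos"],o["ft_force"],o["opening"])
E
```

```text
2.175 [ 0.4713707  -0.00236066  0.09348186] [0.2464553  0.79850986 0.25298613] 0.04380461842844845
```

View pics/s2.png

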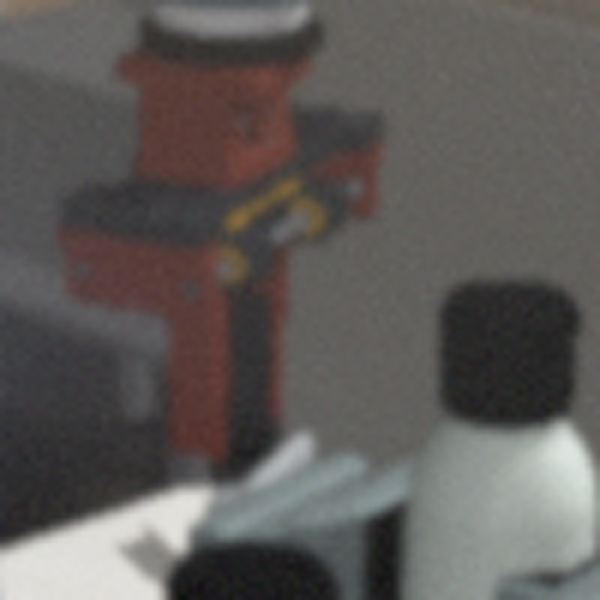

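>>> drive_tool([
  [[0.4, -1, 0, 0, 4.4], [0.7, -1.6, 0, 0, 4.4], [0.7, -1.6, -0.6, 0, 4.4], [0.7, -1.6, -1.1, 0, 4.4], [0.7, -1.6, -1.1, 0, 4.4], [0.7, -1.6, -1.1, 0, 4.4]],
])

```text
time: 2.92
tcp_pos: [0.4784, -0.0184, 0.0826]
eef_rot: [-0.65, -3.074, -0.0]
ft_force: [-0.0, 0.2, 0.7]
opening: 0.044
```

```bash
python3 - <<'E'
from h import *
t=read_camera("top");s=read_camera("side");cv2.imwrite("pics/top3.png",t)
crop(s,270,120,370,220,6,"pics/s3.png")
o=env.get_obs();print(o["time"],o["tcp_pos"],o["ft_force"],o["opening"])
E
```

```text
3.025 [ 0.4785755  -0.01847198  0.08285628] [ 0.66181154 -0.77732201 -0.73611096] 0.0436909335434935
```

View pics/s3.png

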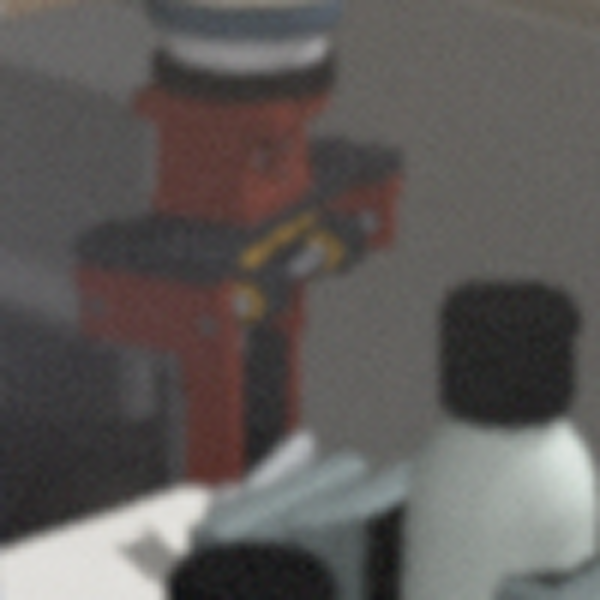

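>>> drive_tool([
  [[0, 0, 0, 0, 1], [0, 0, 0, 0, 1], [0, 0, 0, 0, 1], [0, 0, 0, 0, 1], [0, 0, 0, 0, 1]],
], force=35)

```text
time: 3.65
tcp_pos: [0.4788, -0.0175, 0.0827]
eef_rot: [0.65, 3.073, 0.004]
ft_force: [1.1, 5.1, -0.4]
opening: 0.0187
```

```bash
python3 - <<'E'
from h import *
o=env.get_obs();print(o["time"],o["tcp_pos"],o["ft_force"],o["torque"],o["opening"])
s=read_camera("side");crop(s,270,120,370,220,6,"pics/s4.png")
E
```

```text
3.65 [ 0.47879624 -0.0174877   0.08273459] [ 1.05814232  5.06245021 -0.37223481] [ 0.80608252 -0.27737912 -0.39702023] 0.01871735832568867
```

View pics/s4.png

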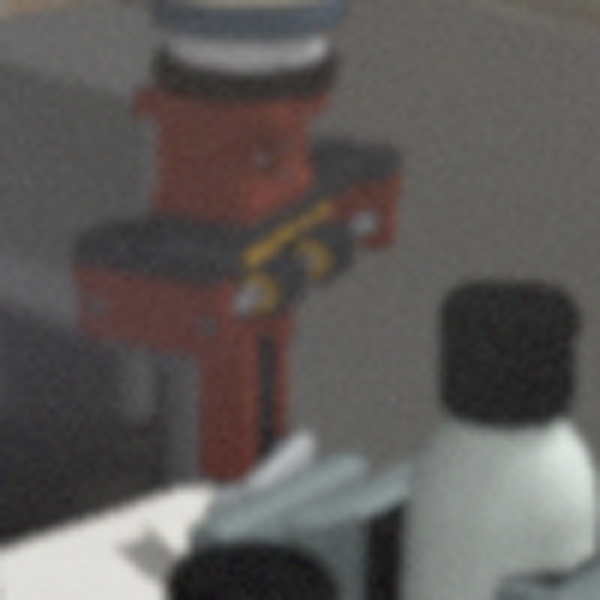

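```bash
cat > circ.py <<'E'
import numpy as np,sys
a0,a1,da=map(float,sys.argv[1:4]);yaw=-.6165
y=np.array([-np.sin(yaw),np.cos(yaw)])
a=a0
while a<a1-1e-6:
    a=min(a+da,a1);d=4.5*(np.cos(a)-np.cos(a0));z=4.5*(np.sin(a)-np.sin(a0));print([round(d*y[0],2),round(d*y[1],2),round(z,2)],round(a,2))
E
python3 circ.py .36 1.36 .1
```

```text
[np.float64(-0.1), np.float64(-0.15), np.float64(0.41)] 0.46
[np.float64(-0.23), np.float64(-0.33), np.float64(0.81)] 0.56
[np.float64(-0.38), np.float64(-0.54), np.float64(1.17)] 0.66
[np.float64(-0.55), np.float64(-0.77), np.float64(1.51)] 0.76
[np.float64(-0.74), np.float64(-1.04), np.float64(1.83)] 0.86
[np.float64(-0.94), np.float64(-1.33), np.float64(2.1)] 0.96
[np.float64(-1.16), np.float64(-1.64), np.float64(2.34)] 1.06
[np.float64(-1.4), np.float64(-1.97), np.float64(2.54)] 1.16
[np.float64(-1.64), np.float64(-2.31), np.float64(2.7)] 1.26
[np.float64(-1.89), np.float64(-2.67), np.float64(2.82)] 1.36
```

>>> drive_tool([
  [[-0.1, -0.1, 0.4, 0, 1], [-0.2, -0.25, 0.8, 0, 1], [-0.35, -0.45, 1.15, 0, 1], [-0.5, -0.7, 1.5, 0, 1], [-0.7, -0.95, 1.8, 0, 1]],
])

```text
time: 4.32
tcp_pos: [0.4728, -0.0261, 0.1009]
eef_rot: [0.648, 3.071, 0.007]
ft_force: [5.7, 8.3, -1.2]
opening: 0.0193
```

```bash
cat > st.py <<'E'
from h import *
o=env.get_obs();f=np.array(o["ft_force"]);x=np.array([.816,-.578,0]);y=np.array([.578,.816,0]);t=np.array(o["tcp_pos"])
print("t",round(o["time"],2),"tcp",t.round(4),"F clamp x,y,z",[round(float(v),1) for v in(f@x,f@y,f[2])],"Tz",round(o["torque"][2],2),"open",round(o["opening"],4))
r=t-np.array([.4543,-.0510,0]);print("rel axis y,z(from .07, +3mm): ",round(float(r@y),4),round(float(t[2]-.0667),4))
E
python3 st.py; python3 circ.py .86 1.86 .1
```

```text
t 4.33 tcp [ 0.4728 -0.0261  0.1009] F clamp x,y,z [-0.2, 10.1, -1.2] Tz -0.38 open 0.0193
rel axis y,z(from .07, +3mm):  0.031 0.0342
[np.float64(-0.21), np.float64(-0.29), np.float64(0.28)] 0.96
[np.float64(-0.43), np.float64(-0.6), np.float64(0.52)] 1.06
[np.float64(-0.66), np.float64(-0.93), np.float64(0.72)] 1.16
[np.float64(-0.9), np.float64(-1.27), np.float64(0.87)] 1.26
[np.float64(-1.15), np.float64(-1.63), np.float64(0.99)] 1.36
[np.float64(-1.41), np.float64(-1.99), np.float64(1.06)] 1.46
[np.float64(-1.67), np.float64(-2.36), np.float64(1.09)] 1.56
[np.float64(-1.93), np.float64(-2.72), np.float64(1.07)] 1.66
[np.float64(-2.19), np.float64(-3.09), np.float64(1.01)] 1.76
[np.float64(-2.44), np.float64(-3.44), np.float64(0.9)] 1.86
```

>>> drive_tool([
  [[-0.1, -0.15, 0.35, 0, 1], [-0.3, -0.4, 0.6, 0, 1], [-0.55, -0.75, 0.8, 0, 1], [-0.8, -1.1, 0.95, 0, 1], [-1.05, -1.45, 1.05, 0, 1], [-1.3, -1.8, 1.15, 0, 1], [-1.55, -2.2, 1.2, 0, 1]],
])

```text
time: 5.2
tcp_pos: [0.4576, -0.0483, 0.1144]
eef_rot: [0.647, 3.07, 0.007]
ft_force: [2.6, 7.8, 5.4]
opening: 0.0192
```

```bash
python3 st.py; python3 circ.py 1.56 2.56 .1
```

```text
t 5.2 tcp [ 0.4576 -0.0483  0.1144] F clamp x,y,z [-2.4, 7.9, 5.4] Tz -0.35 open 0.0192
rel axis y,z(from .07, +3mm):  0.0041 0.0477
[np.float64(-0.26), np.float64(-0.37), np.float64(-0.02)] 1.66
[np.float64(-0.52), np.float64(-0.73), np.float64(-0.08)] 1.76
[np.float64(-0.77), np.float64(-1.09), np.float64(-0.19)] 1.86
[np.float64(-1.02), np.float64(-1.43), np.float64(-0.34)] 1.96
[np.float64(-1.25), np.float64(-1.77), np.float64(-0.53)] 2.06
[np.float64(-1.47), np.float64(-2.08), np.float64(-0.76)] 2.16
[np.float64(-1.68), np.float64(-2.37), np.float64(-1.03)] 2.26
[np.float64(-1.87), np.float64(-2.65), np.float64(-1.33)] 2.36
[np.float64(-2.05), np.float64(-2.89), np.float64(-1.66)] 2.46
[np.float64(-2.2), np.float64(-3.11), np.float64(-2.03)] 2.56
```

>>> drive_tool([
  [[-0.25, -0.35, 0.1, 0, 1], [-0.5, -0.7, 0.05, 0, 1], [-0.75, -1.05, -0.05, 0, 1], [-1.0, -1.4, -0.2, 0, 1], [-1.25, -1.75, -0.4, 0, 1], [-1.45, -2.05, -0.6, 0, 1], [-1.65, -2.35, -0.85, 0, 1]],
])

```text
time: 6.08
tcp_pos: [0.4404, -0.0734, 0.1072]
eef_rot: [0.65, 3.07, 0.001]
ft_force: [-2.8, 3.2, 12.1]
opening: 0.0193
```

```bash
python3 st.py; python3 circ.py 2.26 3.2 .1; python3 - <<'E'
from h import *
s=read_camera("side");t=read_camera("top");crop(s,220,110,400,230,4,"pics/s5.png");crop(t,220,140,360,300,4,"pics/t5.png")
E
```

```text
t 6.08 tcp [ 0.4404 -0.0734  0.1072] F clamp x,y,z [-4.2, 1.0, 12.1] Tz -0.44 open 0.0193
rel axis y,z(from .07, +3mm):  -0.0263 0.0405
[np.float64(-0.19), np.float64(-0.27), np.float64(-0.3)] 2.36
[np.float64(-0.37), np.float64(-0.52), np.float64(-0.64)] 2.46
[np.float64(-0.52), np.float64(-0.73), np.float64(-1.0)] 2.56
[np.float64(-0.65), np.float64(-0.92), np.float64(-1.39)] 2.66
[np.float64(-0.76), np.float64(-1.07), np.float64(-1.8)] 2.76
[np.float64(-0.84), np.float64(-1.19), np.float64(-2.22)] 2.86
[np.float64(-0.9), np.float64(-1.28), np.float64(-2.66)] 2.96
[np.float64(-0.94), np.float64(-1.32), np.float64(-3.11)] 3.06
[np.float64(-0.95), np.float64(-1.34), np.float64(-3.56)] 3.16
[np.float64(-0.94), np.float64(-1.33), np.float64(-3.74)] 3.2
```

View pics/s5.png

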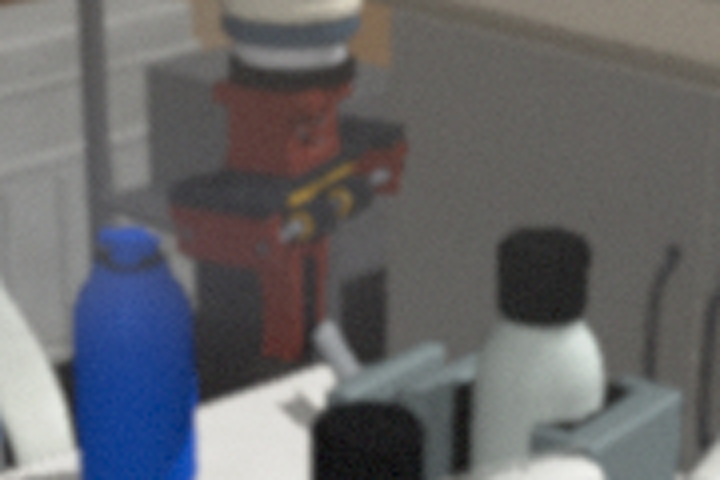

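View pics/t5.png

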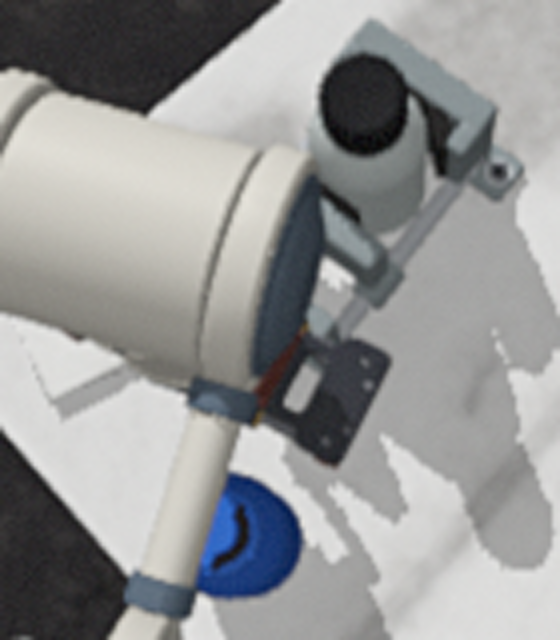

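>>> drive_tool([
  [[-0.25, -0.35, -0.2, 0, 1], [-0.45, -0.6, -0.5, 0, 1], [-0.6, -0.85, -0.85, 0, 1], [-0.75, -1.05, -1.2, 0, 1], [-0.85, -1.2, -1.6, 0, 1]],
])

```text
time: 6.8
tcp_pos: [0.4319, -0.0857, 0.0906]
eef_rot: [0.65, 3.07, 0.0]
ft_force: [-3.5, 3.5, 13.6]
opening: 0.0196
```

```bash
python3 st.py
```

```text
t 6.8 tcp [ 0.4319 -0.0857  0.0906] F clamp x,y,z [-4.8, 0.8, 13.6] Tz -0.44 open 0.0196
rel axis y,z(from .07, +3mm):  -0.0413 0.0239
```

>>> drive_tool([
  [[-0.1, -0.1, -0.4, 0, 1], [-0.15, -0.2, -0.8, 0, 1], [-0.15, -0.2, -0.8, 0, 1]],
])

```text
time: 7.18
tcp_pos: [0.4304, -0.088, 0.0841]
eef_rot: [0.65, 3.069, -0.001]
ft_force: [-6.2, 2.5, 17.4]
opening: 0.0188
```

```bash
python3 st.py
```

```text
t 7.17 tcp [ 0.4304 -0.088   0.0841] F clamp x,y,z [-6.5, -1.6, 17.4] Tz -0.46 open 0.0188
rel axis y,z(from .07, +3mm):  -0.044 0.0174
```

>>> drive_tool([
  [[-0.05, -0.05, -0.3, 0, 1], [-0.05, -0.1, -0.6, 0, 1], [-0.05, -0.1, -0.8, 0, 1], [-0.05, -0.1, -0.8, 0, 1]],
])

```text
time: 7.68
tcp_pos: [0.4296, -0.0893, 0.0778]
eef_rot: [0.651, 3.069, -0.002]
ft_force: [-12.9, 2.8, 27.7]
opening: 0.0194
```

```bash
python3 st.py;python3 - <<'E'
from h import *
s=read_camera("side");t=read_camera("top");crop(s,280,150,400,250,6,"pics/s6.png");crop(t,220,140,360,300,4,"pics/t6.png")
E
```

```text
t 7.67 tcp [ 0.4296 -0.0893  0.0778] F clamp x,y,z [-12.2, -5.2, 27.7] Tz -0.45 open 0.0194
rel axis y,z(from .07, +3mm):  -0.0455 0.0111
```

View pics/s6.png

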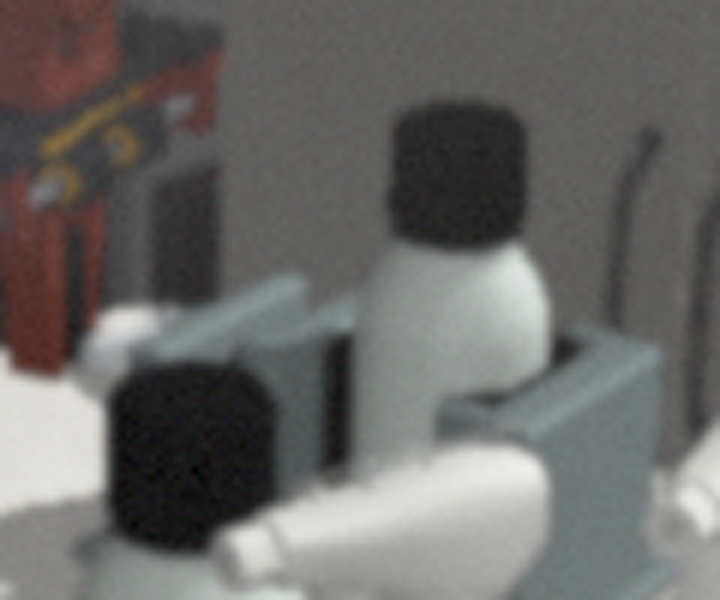

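View pics/t6.png

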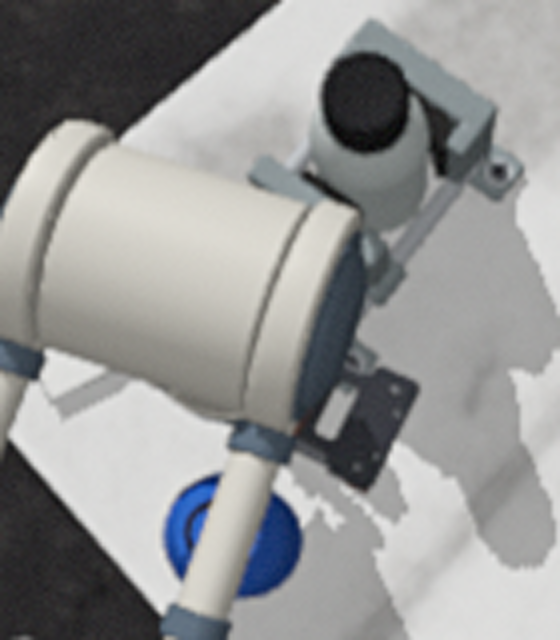

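>>> drive_tool([
  [[0, 0, 0.4, 0, 1], [0, 0, 0.4, 0, 4.4], [0, 0, 0.4, 0, 4.4], [0, 0, 0.4, 0, 4.4], [0, 0, 3, 0, 4.4], [0, 0, 8, 0, 4.4], [-1, 3, 14, 0, 6], [-3, 8, 18, 0, 8.5], [-4, 12, 18, 0, 8.5], [-4, 12, 18, 0, 8.5]],
])

```text
time: 9.02
tcp_pos: [0.3886, 0.0335, 0.253]
eef_rot: [0.642, 3.074, 0.001]
ft_force: [0.4, -0.1, -0.7]
opening: 0.0804
```

```bash
python3 st.py;python3 - <<'E'
from h import *
s=read_camera("side");t=read_camera("top");cv2.imwrite("pics/top7.png",t);cv2.imwrite("pics/side7.png",s);crop(s,240,140,400,260,5,"pics/s7.png");crop(t,220,130,370,280,5,"pics/t7.png")
E
```

```text
t 9.03 tcp [0.3886 0.0335 0.253 ] F clamp x,y,z [0.4, 0.1, -0.7] Tz 0.02 open 0.0804
rel axis y,z(from .07, +3mm):  0.031 0.1863
```

View pics/s7.png

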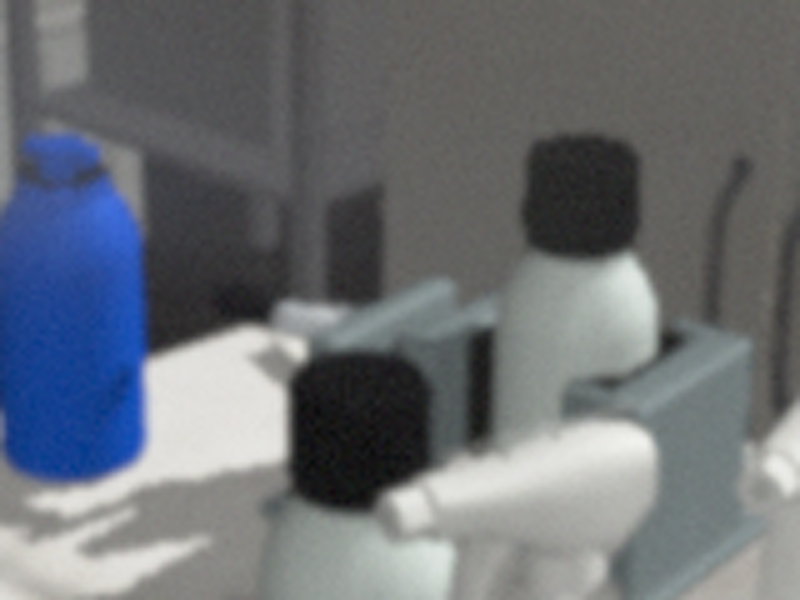

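View pics/t7.png

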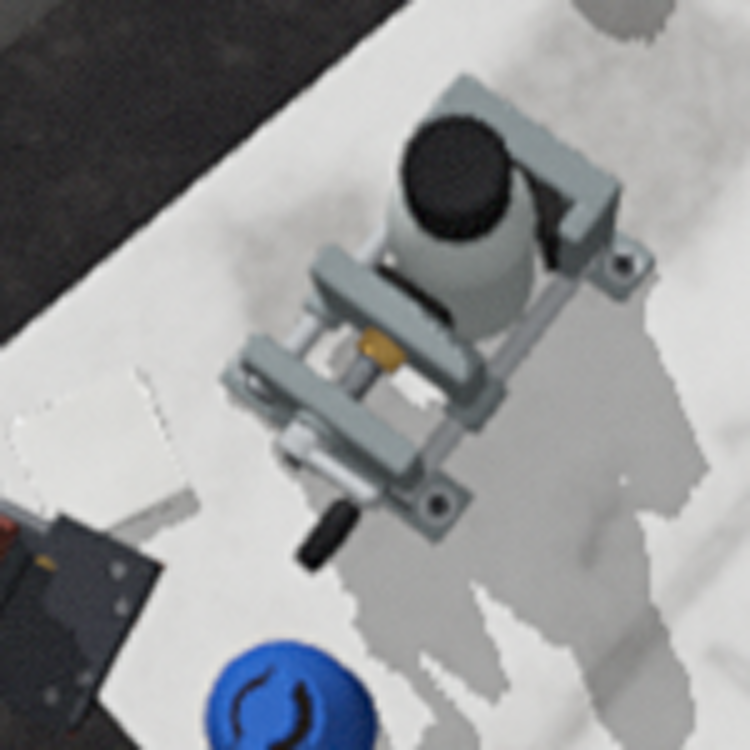

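```bash
python3 - <<'E'
from h import *
print(tri((311.4,163.2),(356,170.2)),atz("top",311.4,163.2,.1945))
c=np.array([.585,-.147,.1945]);th=np.linspace(0,6.28,60)
def ovl(c):
  for n,f,cr in(("top","pics/top7.png",(280,140,350,210,9)),("side","pics/side7.png",(320,150,390,220,9))):
    im=cv2.imread(f);crop(im,*cr,"/tmp/a.png");im=cv2.imread("/tmp/a.png")
    for dz in(0,-.044):
        q=np.array([(proj(n,c+[.026*np.cos(t),.026*np.sin(t),dz])-cr[:2]+.5)*9 for t in th]).astype(int);cv2.polylines(im,[q],True,(0,0,255),1)
    cv2.imwrite(f"pics/capov_{n}.png",im)
  cv2.imwrite("pics/capov.png",np.hstack([cv2.resize(cv2.imread(f"pics/capov_{n}.png"),(400,400)) for n in("top","side")]))
ovl(atz("top",311.4,163.2,.1945))
E
```

```text
[ 0.58618709 -0.14536008  0.19320946] [ 0.58588845 -0.14541303  0.1945    ]
```

View pics/capov.png

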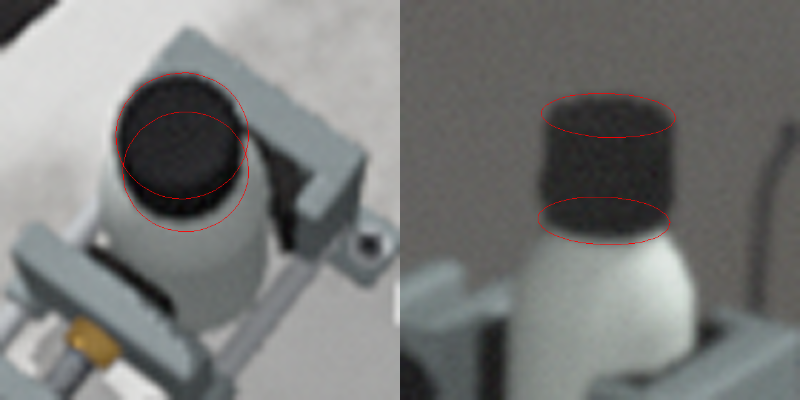

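```bash
python3 - <<'E'
from h import *
from scipy.spatial.transform import Rotation as R
o=env.get_obs();print(np.round(o["q"],3),R.from_rotvec(o["eef_rot"]).as_matrix().round(3))
E
```

```text
[-6.000e-03 -4.700e-01  1.691e+00 -1.000e-03  1.922e+00 -1.162e+00] [[-0.915  0.404 -0.001]
 [ 0.404  0.915 -0.001]
 [ 0.001 -0.001 -1.   ]]
```

>>> drive_tool([
  [[2.5, -2, 1, -0.15, 8.5], [5, -4.5, 1, -0.3, 8.5], [7.5, -7, 1, -0.45, 8.5], [10, -9.5, 1, -0.6, 8.5], [12.5, -12, 1, -0.75, 8.5], [15, -14, 1, -0.9, 8.5], [17.5, -16, 1, -1.05, 8.5], [19.2, -17.5, 1, -1.2, 8.5], [19.7, -17.9, 0, -1.35, 8.5], [19.7, -17.9, -1, -1.4, 8.5]],
])

```text
time: 10.38
tcp_pos: [0.5857, -0.1504, 0.2395]
eef_rot: [-2.481, -1.923, 0.004]
ft_force: [-0.1, 1.0, 0.1]
opening: 0.0849
```

```bash
python3 - <<'E'
from h import *
t=read_camera("top");s=read_camera("side");crop(s,300,100,420,200,6,"pics/s8.png")
o=env.get_obs();print(o["time"],o["tcp_pos"],o["ft_force"],o["opening"],np.round(o["q"],3))
E
```

```text
10.475 [ 0.58511731 -0.14959884  0.23869108] [-0.17273886 -0.16975304 -0.6355975 ] 0.08496122784549925 [-3.060e-01  1.080e-01  1.204e+00 -1.000e-03  1.835e+00 -5.800e-02]
```

View pics/s8.png

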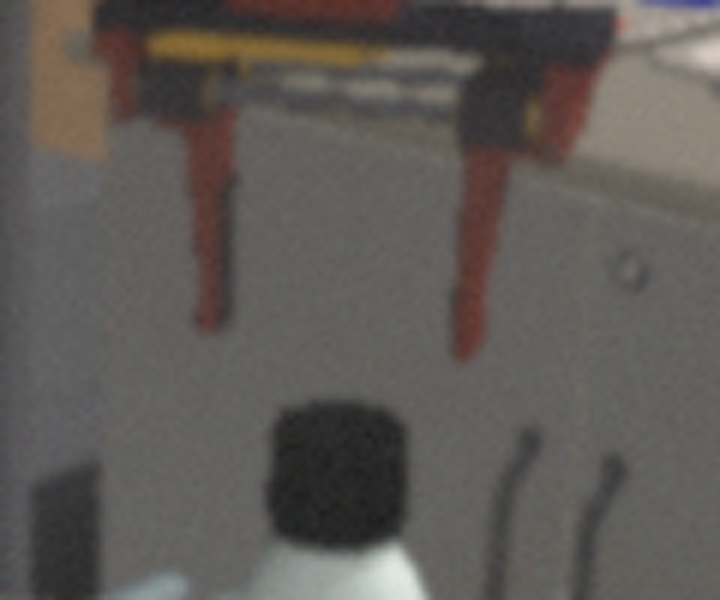

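>>> drive_tool([
  [[0.1, 0.4, 0, 0, 8.5], [0.1, 0.4, -2, 0, 8.5], [0.1, 0.4, -4, 0, 8.5], [0.1, 0.4, -5.5, 0, 8.5], [0.1, 0.4, -6.6, 0, 8.5], [0.1, 0.4, -6.6, 0, 8.5]],
])

```text
time: 11.22
tcp_pos: [0.5867, -0.1435, 0.1753]
eef_rot: [-2.476, -1.932, 0.001]
ft_force: [0.5, -0.5, -0.5]
opening: 0.0848
```

```bash
python3 - <<'E'
from h import *
t=read_camera("top");s=read_camera("side");crop(s,300,100,420,200,6,"pics/s9.png")
o=env.get_obs();print(o["time"],o["tcp_pos"],o["ft_force"],o["opening"],np.round(o["q"],3))
E
```

```text
11.325 [ 0.5871887  -0.14364835  0.17682133] [0.10978149 1.03305596 0.47516632] 0.0852541468549874 [-0.296  0.098  1.323  0.     1.719 -0.05 ]
```

View pics/s9.png

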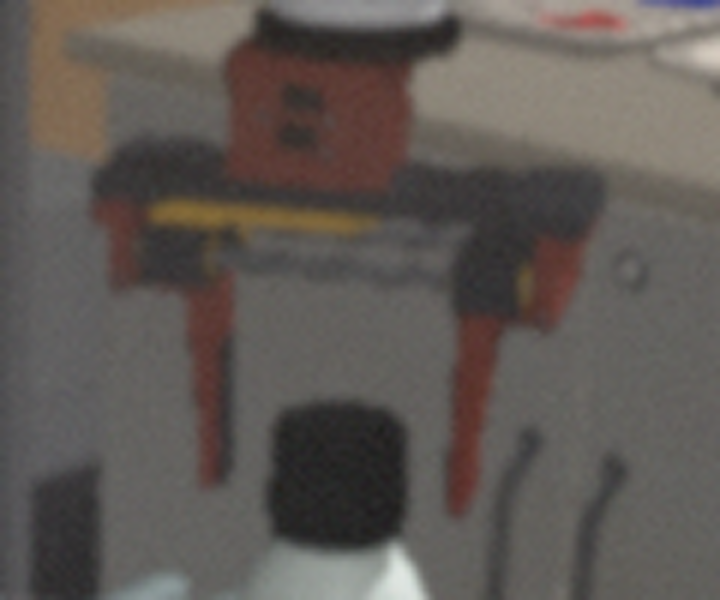

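>>> drive_tool([
  [[0, -0.15, -0.2, 0, 8.5], [0, -0.15, -0.2, 0, 4], [0, -0.15, -0.2, 0, 4], [0, -0.15, -0.2, 0, 4], [0, -0.15, -0.2, 0, 4], [0, -0.15, -0.2, 0, 4]],
], force=50)

```text
time: 12.08
tcp_pos: [0.587, -0.1451, 0.1742]
eef_rot: [2.477, 1.932, 0.0]
ft_force: [0.6, -0.3, 0.6]
opening: 0.0515
```

```bash
cat > s2.py <<'E'
from h import *
from scipy.spatial.transform import Rotation as R
o=env.get_obs();M=R.from_rotvec(o["eef_rot"]).as_matrix()
print("t",round(o["time"],2),"tcp",np.round(o["tcp_pos"],4),"F",np.round(o["ft_force"],1),"T",np.round(o["torque"],2),"open",round(o["opening"],4),"yaw",round(float(np.arctan2(M[1,1],M[0,1])),3),"q6",round(o["q"][5],3),"tq6",round(o["joint_torque"][5],2))
E
python3 s2.py
```

```text
t 12.07 tcp [ 0.587  -0.1451  0.1742] F [ 0.6 -0.3  0.6] T [-0.01  0.11  0.09] open 0.0515 yaw -0.246 q6 -0.053 tq6 -0.0
```

Gripped (51.5 mm). Try counter-clockwise (right-hand) a little first.

>>> drive_tool([
  [[0, 0, 0, 0.08, 4], [0, 0, 0, 0.16, 4], [0, 0, 0, 0.16, 4]],
])

```text
time: 12.45
tcp_pos: [0.5871, -0.1445, 0.1742]
eef_rot: [-2.316, -2.122, -0.002]
ft_force: [0.7, 3.1, 0.9]
opening: 0.0513
```

```bash
python3 s2.py
```

```text
t 12.45 tcp [ 0.5871 -0.1445  0.1742] F [0.7 3.1 0.9] T [ 0.63 -0.01 -0.83] open 0.0513 yaw -0.087 q6 -0.211 tq6 -1.3
```

>>> drive_tool([
  [[0, 0, 0, -0.1, 4], [0, 0, 0, -0.2, 4], [0, 0, 0, -0.3, 4], [0, 0, 0, -0.4, 4], [0, 0, 0, -0.4, 4]],
])

```text
time: 13.08
tcp_pos: [0.5865, -0.145, 0.1742]
eef_rot: [-2.69, -1.622, 0.002]
ft_force: [-3.0, 1.9, 1.0]
opening: 0.0513
```

```bash
python3 s2.py; python3 - <<'E'
from h import *
t=read_camera("top");s=read_camera("side");crop(s,300,100,420,220,5,"pics/s10.png");crop(t,250,120,370,240,5,"pics/t10.png")
E
```

```text
t 13.07 tcp [ 0.5865 -0.145   0.1742] F [-3.   1.9  1. ] T [0.17 0.66 0.16] open 0.0513 yaw -0.486 q6 0.187 tq6 0.73
```

View pics/s10.png

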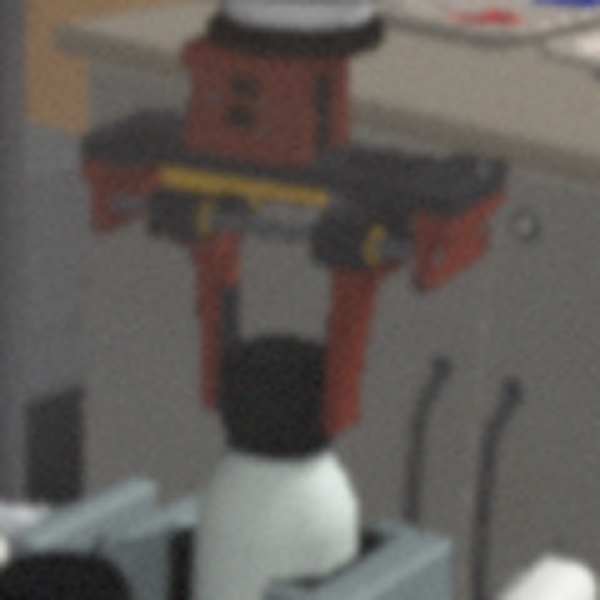

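View pics/t10.png

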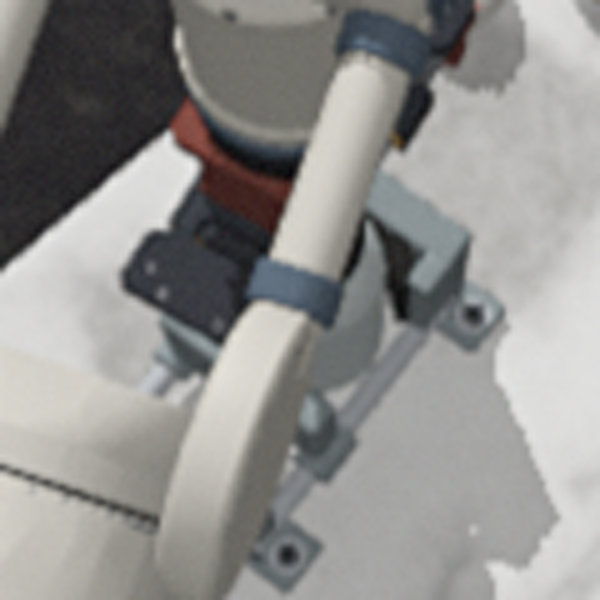

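>>> drive_tool([
  [[0, 0, 0, -0.1, 4], [0, 0, 0, -0.2, 4], [0, 0, 0, -0.3, 4], [0, 0, 0, -0.3, 4]],
])

```text
time: 13.68
tcp_pos: [0.5862, -0.1447, 0.1742]
eef_rot: [-2.901, -1.202, 0.002]
ft_force: [-5.4, 3.2, 3.8]
opening: 0.0515
```

```bash
python3 s2.py
```

```text
t 13.68 tcp [ 0.5862 -0.1447  0.1742] F [-5.4  3.2  3.8] T [0.41 1.15 0.22] open 0.0515 yaw -0.785 q6 0.487 tq6 0.64
```

>>> drive_tool([
  [[0, 0, 0, -0.1, 4], [0, 0, 0, -0.2, 4], [0, 0, 0, -0.3, 4], [0, 0, 0, -0.4, 4], [0, 0, 0, -0.5, 4], [0, 0, 0, -0.6, 4], [0, 0, 0, -0.65, 4], [0, 0, 0, -0.65, 4]],
])

```text
time: 14.68
tcp_pos: [0.586, -0.1438, 0.1742]
eef_rot: [-3.132, -0.215, 0.004]
ft_force: [-6.9, 5.4, 3.6]
opening: 0.0515
```

```bash
python3 s2.py
```

```text
t 14.68 tcp [ 0.586  -0.1438  0.1742] F [-6.9  5.4  3.6] T [1.03 1.43 0.3 ] open 0.0515 yaw -1.434 q6 1.136 tq6 0.52
```

>>> drive_tool([
  [[0, 0, 0, -0.1, 4], [0, 0, 0, -0.12, 4], [0, 0, 0.2, -0.12, 4], [0, 0, 0.4, -0.12, 4], [0, 0, 0.4, -0.12, 4]],
])

```text
time: 15.3
tcp_pos: [0.5868, -0.1438, 0.1771]
eef_rot: [-3.139, -0.027, 0.003]
ft_force: [-2.5, 5.4, -1.4]
opening: 0.0514
```

```bash
python3 s2.py
```

```text
t 15.3 tcp [ 0.5868 -0.1438  0.1771] F [-2.5  5.4 -1.4] T [1.05 0.49 0.18] open 0.0514 yaw -1.554 q6 1.256 tq6 0.15
```

>>> drive_tool([
  [[0, 0.05, 0.5, 0, 4], [0, 0.05, 1, 0, 4], [0, 0.05, 1.5, 0, 4], [0, 0.05, 2.5, 0, 4], [0, 0.05, 3.5, 0, 4], [0, 0.05, 5, 0, 4], [0, 0.05, 6.5, 0, 4], [0, 0.05, 7.5, 0, 4], [0, 0.05, 7.5, 0, 4], [0, 0.05, 7.5, 0, 4]],
])

```text
time: 16.55
tcp_pos: [0.5869, -0.1446, 0.2525]
eef_rot: [-3.141, -0.023, 0.001]
ft_force: [0.2, 0.5, -0.9]
opening: 0.0517
```

```bash
python3 s2.py; python3 - <<'E'
from h import *
s=read_camera("side");t=read_camera("top");crop(s,280,60,420,240,4,"pics/s11.png");crop(t,200,120,400,280,4,"pics/t11.png")
E
```

```text
t 16.55 tcp [ 0.5869 -0.1446  0.2525] F [ 0.2  0.5 -0.9] T [-0.    0.16 -0.02] open 0.0517 yaw -1.556 q6 1.258 tq6 0.0
```

View pics/s11.png

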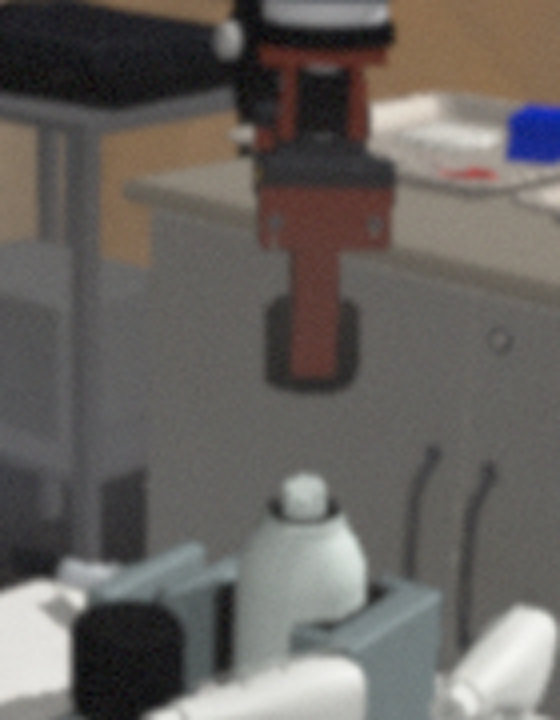

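View pics/t11.png

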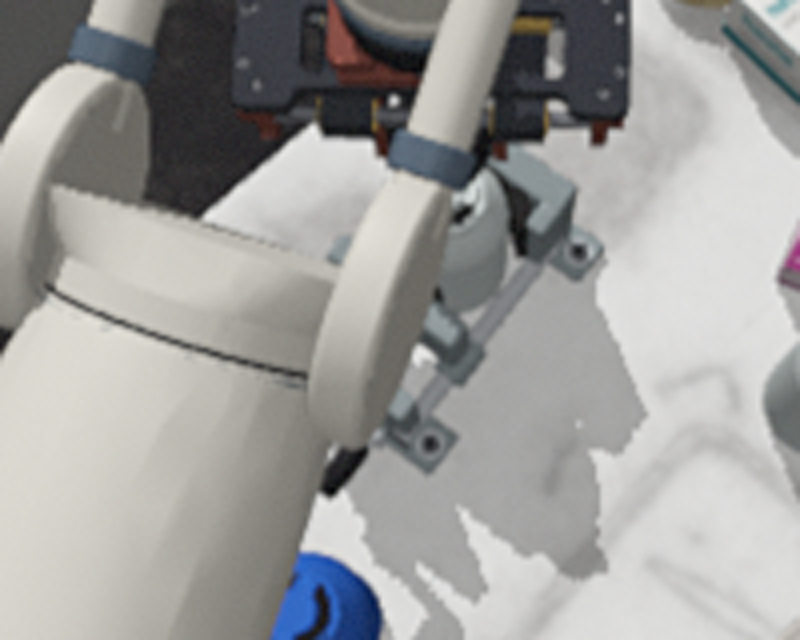

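```bash
python3 -c "
from plant import env
print(env.job_done())"; python3 s2.py
```

```text
the job is handed in; nothing more can be done
None
the job is handed in; nothing more can be done
```

I unscrewed the clamped bottle's cap and handed the job in at 16.6 s. The gripper is still holding the cap about 78 mm above where it sat.

- **Clamping:** I gripped the knob and carried it clockwise over the top. It stiffened to about 27 N at the knob, well above the 10–15 N given as firm. The jaw's force on the bottle cannot be read directly, so I inferred it from that figure.
- **Unscrewing:** Counter-clockwise the cap resisted at once (about 1.3 N m at the wrist joint after 0.16 rad). Clockwise it gave at a steady 0.5–0.7 N m, so the thread is left-hand. I turned it 1.3 rad clockwise, and it then lifted off with almost no force.
- **Last checks:** The fingers stood at 51.7 mm on the cap and the wrist force was about 1 N. The last side picture showed the cap upright in the fingers and the bare-necked bottle upright in the closed clamp.
- **Other objects:** The gripper never came near the spare bottle or the carton. The gauze pad and the blue bottle looked unmoved in the top view after cranking. I took no separate measurement of any of these at the end.
- **Disagreement:** My model of the clamp was about 8 mm longer than it looked in the top picture. I therefore placed the knob and cap directly from the pictures, and both grips landed.

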